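# Put the eyelet jar in its crate and latch the gate

### The job

Put the glass jar of eyelets (orange lid) away in the small plywood crate: set it down gently, upright on the crate's floor, without dropping it in. Shut the crate's gate and latch it by lifting the latch bar by its ball knob over the keeper's lip and letting it drop fully into the notch. Do not disturb the other things on the bench.

Things in the scene. Friction and masses are not known exactly. Their poses are not given: they have to be found in the camera images.
- eyelet_jar: Round glass jar of eyelets, 64 mm diameter up to 64 mm high, with a fixed orange lid, 54 mm diameter, up to 72 mm; 0.15 to 0.31 kg. Origin: centre of its underside; z up. It stands upright on the bench. It can be gripped from above across the top of the glass, 50 to 64 mm above its underside, which stays above the crate's walls when it stands inside.
- crate: Open-topped plywood crate, fixed to the bench. Origin: centre of its underside, at bench height. Own x: from the gate end (-x) to the back; y: from the hinge side (-y) to the keeper side (+y). Floor top at z = 8 mm; walls 8 mm thick, tops at z = 40 mm; inside from x = -50 to 42 mm and y = -49 to 49 mm. Posts, top z = 70 mm, stand outside both corners of the gate end.
- gate (a joint): Opening angle of the plywood gate (104 mm wide, 12 mm thick, top at z = 70 mm) on the crate's -x end. 0 = shut; positive = swung outward, counter-clockwise from above, up to 1.5 rad. It stays where left (friction 0.05 N m). Latched, it may stand at 0 to 0.055 rad.
- gate_hinge (a point): Point on the gate's upright hinge line: at (-56, -57, 50) mm in the crate's frame. Shut, the gate runs from here along the crate's +y. Gate frame used below: origin on this line at bench height, y along the gate away from the hinge, z up, -x outward; parallel to the crate's axes when shut.
- keeper (a point): Middle of the steel notch on the post that receives the latch bar, open above, at the bar's height: at (-71.5, 73, 50) mm in the crate's frame. The notch is 19 mm wide from the post's face (x = -62 mm) to a square upright lip 8 mm thick (y = 60 to 86 mm), whose top is at z = 60.5 mm.
- latch (a joint): Lift angle of the steel latch bar on the gate's outer face. 0 = level, on its rest pin, which is also its height when fully in the notch; positive = free end raised, up to 0.7 rad; it falls by gravity when let go. Below about 0.22 rad the bar strikes the outside of the lip and stops the gate; at 0.35 rad it clears. Resting on top of the lip it reads about 0.2.
- latch_pivot (a point): Pivot of the latch bar, at (-13, 35, 50) mm in the gate frame; its axis is square to the gate's face. The bar (10 mm thick, 14 mm high, 0.16 kg) reaches 120 mm from the pivot away from the hinge, 47 mm past the gate's free edge.
- latch_knob (a point): Centre of the steel ball knob, 28 mm diameter, on a 10 mm stem on top of the bar: 55 mm from the pivot along the bar and 47 mm above the bar's centre line. At rest it is 97 mm above the bench, the ball's underside 13 mm above the gate's top.
- pin_tin: Bystander: round blue tin, 62 mm across, 27 mm high, left of the crate; leave it alone. Origin: centre of its underside.
- clip_clamp_3: Bystander: binding clamp, 22x83x28 mm, behind and left of the crate; leave it alone. Origin: centre of its underside.
- thread_spool_4: Bystander: standing cream thread spool, 33 mm across, 58 mm high, right of the crate; leave it alone. Origin: centre of its underside.
- tape_measure: Bystander: rolled yellow tape measure, 55 mm across, 16 mm high, right of the crate near the bench's front edge; leave it alone. Origin: centre of its underside.
- glue_bottle: Bystander: white bottle with red nozzle, 47 mm across, 135 mm high, at the right, behind the cutting board; leave it alone. Origin: centre of its underside.
Mind the look-alikes: they are no part of the job. Of the things that look like the eyelet_jar, the largest one is meant.

How it is judged:
At the end, for the whole second after the job is handed in: The jar stands upright (within 0.1 rad), at rest on the crate's floor (origin less than 14 mm above the crate's), inside its walls; the gate is shut (below 0.08 rad) and the latch bar is down in the notch (below 0.06 rad), both at rest (x of eyelet_jar in the frame of crate between -0.025 and 0.018 m and y of eyelet_jar in the frame of crate between -0.024 and 0.024 m and z of eyelet_jar in the frame of crate between 0 and 0.014 m and angle between eyelet_jar's own z axis and vertical below 0.1 rad and linear speed of eyelet_jar below 0.02 m/s and value of joint gate below 0.08 rad and value of joint latch below 0.06 rad and velocity of joint each of latch, gate below 0.1 rad/s); the robot touches nothing.
It fails at once if the jar is dropped (falls freely, faster than 0.8 m/s, which is a drop of more than about 30 mm) (contact force between eyelet_jar and the fingers below 0.1 N and linear speed of eyelet_jar above 0.8 m/s).
It fails at once if another loose thing on the bench is moved more than 30 mm (distance of any of pin_tin, clip_clamp_3, thread_spool_4, tape_measure, glue_bottle from where it was at the start of the episode above 0.03 m).
It also fails if it takes over 56 s, if anything falls off the work surface, if the arm or the gripper's body presses on something with over 40 N, if the wrist force passes 120 N, or if a joint passes its speed limit or range.

### The arm

A 7-joint arm with a two-finger parallel gripper is mounted at the origin on a cart in front of the work surface, level with it; the furniture and walls round the work are solid. World frame = base frame: x ahead of the robot, y to its left, z up, the work surface at z = 0. Lengths are in m, angles in rad, forces in N, time in s.
With the tool pointing down it reaches from about 0.425 to 0.825 m from the base axis. Payload 3.6 kg.
Tool frame: the origin (TCP) lies between the finger pads; the fingertips stand 25 mm ahead of it and the grasp point (between the pads) lies 6 mm ahead of it; z points along the fingers, y is the direction in which the jaws open and shut (so a half turn about z gives the same grasp; the last joint's range is limited). The gripper opens to 85 mm and grips with 20 to 120 N. Pads are 22 mm wide; open, the fingers measure 114 mm over their backs; the gripper's body (76 mm by 85 mm) begins 54 mm behind the grasp point. The pads swing forward as they close: fully open they stand 13 mm farther back than shut.
Start: joints at [1.208, 0.615, -0.013, 1.423, 0.008, 1.103, -0.04], TCP at [0.215, -0.613, 0.256] pointing down, gripper open.
Joint ranges: [-3.12, 3.12], [-0.3, 2.06], [-1.34, 1.32], [0.26, 2.42], [-1.36, 4.5], [0.01, 1.98], [-2.84, 2.84]. Speed limits (rad/s): [2.79, 2.79, 3.14, 3.14, 3.14, 3.14, 3.14].

### API

Orientations are given as a unit quaternion [x, y, z, w].
In Python, from workcell import get_obs, snapshot, hand_in, find_in gives the robot as it stands. The module is installed in compiled form; this text tells all that it offers.
- The arm moves only by the tool arm_command, never from a script. Its argument "deltas" is a list of rows, each a list of 4 numbers: the shift along the world's x, y, z in m, then the turn about the world's z in rad. A call has 1 to 10 rows; each row is the pose to reach, as a shift and turn from the pose measured when the call began; what a row does not reach only later rows make up. A row lasts 1/10 s, in which the tool goes at most 50 mm and 8.59 degrees, less where a joint would pass 70% of its speed; a pose out of reach is approached as far as the arm can. A call with a gripper value outside its range is refused whole. "grip" is the opening, from -1 (shut) to 1 (fully open), so that 0 is half open, set as the call begins (left out, the last holds). The fingers move at their own pace and stop on an object; the grip force is fixed at half the most. Time passes only in rows, so rows that repeat a pose let the fingers close. It gives the time, the measured TCP pose, the force and the opening at its end, in the units of the state.
- get_obs(): the state, without advancing time (a new reading comes with each control period).
- snapshot(name): name is "scene" or "top" or "wrist"; returns a dict with "color" (400x640x3 uint8, blue, green, red), "depth" (400x640 float32, m along the optical axis (not along the pixel's ray), 0 where there is no reading), "fx", "fy", "cx", "cy" (pixels), "k1" (the pictures are not rectified: a ray, as slopes to the right and down, at radius r is drawn at 1 + k1 r^2 times it, then the intrinsics apply), "T" (4x4, takes a point from camera to world coordinates); the wrist camera has in their place "tool_from_camera" (4x4, takes a point from camera to tool coordinates, whose origin is the TCP and whose axes are the flange's). Camera axes: x right, y down, z forward; pixel columns grow to the right and rows downward; lengths in m; the calibration is good to about 2 mm. A picture is of the moment at which its call begins: read the wrist's pose just before it.
- hand_in(): hands the job in, once; it reports no verdict.
Trained networks look in a picture, given as the dict that the camera call returned (one of the last four; its "shot" number tells which), for a name from the list of things; names that differ only in an ending like _2 or _b are one class to them, and where a whole thing is asked for, a point or a joint stands for the part that bears it (a point fixed in the world has none). Each returns a list of dicts, best first, with "confidence" (0 to 1); they miss things now and then, are a little off and sometimes report something else, mostly with a low value. They report only what shows in the picture. A call takes as long as a camera call. They do not tell look-alikes from the thing itself.
- find_in(picture, name): "bbox" ([centre column, centre row, width, height] in pixels, round what is visible of it).
The state is a dict: "clock": time; "joints": joint angles; "joint_vel": joint speeds; "effort": joint torques, N m; "ee_pos": TCP position; "tool_rot": TCP orientation; "wrist_force": force on the tool from outside, world axes, zero at the start; "ft_torque": the same for the moment, N m; "width": opening from 0.0 (shut) to 1.0 (fully open).
Only numpy, scipy, OpenCV 4.12 (cv2) and the standard library are available. Lean on these libraries where they do the work, as an engineer would, in place of code of your own. Each camera call takes 0.05 s, during which the arm holds its last target.

## Working session

There is one attempt and no reset: what is moved stays moved. The work goes in short steps, Python scripts to look and compute and a tool call to move; the robot and the scene stay as the last step left them, time stands still between calls to the robot, and variables do not carry over. Pictures are saved under pics/ and viewed, and the job is handed in when it is done.

Besides the shell and the picture viewer there is one more tool, called after ">>>" as name(argument=value, ...), one argument or row to a line, values as JSON. arm_command: Moves the arm, as the interface text tells. Its arguments: {"type":"object","properties":{"deltas":{"type":"array","items":{"type":"array","items":{"type":"number"}}},"grip":{"type":"number"}},"required":["deltas"]}

```bash
mkdir -p pics; ls; cat > h.py <<'E'
import numpy as np, cv2
from workcell import get_obs, snapshot, hand_in, find_in
from scipy.spatial.transform import Rotation as R
def camT(s,obs=None):
    if 'T' in s: return np.array(s['T'])
    T=np.eye(4);T[:3,:3]=R.from_quat(obs['tool_rot']).as_matrix();T[:3,3]=obs['ee_pos']
    return T@np.array(s['tool_from_camera'])
def ray(s,u,v):
    K=np.array([[s['fx'],0,s['cx']],[0,s['fy'],s['cy']],[0,0,1.]])
    p=cv2.undistortPoints(np.array([[[u,v]]],float),K,np.array([s['k1'],0,0,0.]))[0,0]
    return np.array([p[0],p[1],1.])
def onz(s,T,u,v,z):
    d=T[:3,:3]@ray(s,u,v);o=T[:3,3];return o+d*(z-o[2])/d[2]
def atd(s,T,u,v,w=1):
    d=s['depth'][int(v)-w:int(v)+w+1,int(u)-w:int(u)+w+1];d=d[d>0]
    if len(d)==0:return None
    return T[:3,:3]@(ray(s,u,v)*np.median(d))+T[:3,3]
def proj(s,T,p):
    q=np.linalg.inv(T)@np.append(p,1);x,y=q[:2]/q[2];r=1+s['k1']*(x*x+y*y)
    return s['fx']*x*r+s['cx'],s['fy']*y*r+s['cy']
def cloud(s,T):
    h,w=s['depth'].shape;u,v=np.meshgrid(np.arange(w),np.arange(h))
    K=np.array([[s['fx'],0,s['cx']],[0,s['fy'],s['cy']],[0,0,1.]])
    p=cv2.undistortPoints(np.stack([u,v],-1).reshape(-1,1,2).astype(float),K,np.array([s['k1'],0,0,0.]))[:,0]
    d=s['depth'].reshape(-1,1);P=np.hstack([p,np.ones_like(d)])*d
    P=P@T[:3,:3].T+T[:3,3];P[d[:,0]==0]=np.nan;return P.reshape(h,w,3)
E
python3 - <<'E'
from h import *
o=get_obs();print(o)
for n in ['scene','top']:
    s=snapshot(n);cv2.imwrite(f'pics/{n}0.png',s['color'])
    np.savez(f'{n}0.npz',**{k:v for k,v in s.items()})
    T=camT(s);print(n,T.round(3).tolist(),s['fx'],s['k1'])
    for k in ['eyelet_jar','crate','gate','latch','latch_knob','keeper','pin_tin','clip_clamp_3','thread_spool_4','tape_measure','glue_bottle']:
        for r in find_in(s,k)[:3]:
            c,rr=r['bbox'][:2];print(k,np.round(r['bbox']).tolist(),round(r['confidence'],2),np.round(atd(s,T,c,rr),3) if atd(s,T,c,rr) is not None else None)
E
```

```text
pics
{'clock': 0.0, 'joints': array([ 1.2074894 ,  0.61594648, -0.01259788,  1.42490233,  0.00807281,
        1.10337832, -0.04043325]), 'joint_vel': array([ 9.41615326e-05,  3.43076700e-04,  1.48586661e-03, -3.19242626e-04,
       -9.02057872e-05, -1.07019138e-04, -1.56789411e-03]), 'effort': array([-4.29923421e-05, -4.69219780e+01,  2.58965828e-01, -1.71033829e+01,
        9.93969210e-03,  9.73959512e-03, -7.03051953e-06]), 'ee_pos': array([ 0.2145859 , -0.61282064,  0.25511926]), 'tool_rot': array([ 9.85852298e-01,  1.67611385e-01, -2.28384691e-04, -1.27208639e-03]), 'wrist_force': array([-0.17839356, -0.31403776,  1.09662999]), 'ft_torque': array([ 0.02146031, -0.0589002 ,  0.01068669]), 'width': 0.9966931678129617}
scene [[-0.691, -0.541, 0.48, -0.049], [-0.723, 0.51, -0.467, 0.656], [0.008, -0.669, -0.743, 1.027], [0.0, 0.0, 0.0, 1.0]] 499.7584087181363 0.025367792933065292
eyelet_jar [326.0, 178.0, 22.0, 32.0] 0.9 [ 0.636 -0.02   0.068]
eyelet_jar [355.0, 251.0, 17.0, 26.0] 0.86 [0.423 0.085 0.043]
eyelet_jar [314.0, 247.0, 57.0, 32.0] 0.56 [0.49  0.16  0.061]
crate [293.0, 26
[... 1441 characters left out ...]
9 -0.282  0.082]
latch [310.0, 215.0, 14.0, 42.0] 0.76 [0.489 0.136 0.109]
latch_knob [307.0, 210.0, 8.0, 30.0] 0.55 [0.504 0.145 0.103]
latch_knob [284.0, 207.0, 64.0, 57.0] 0.23 [0.522 0.224 0.01 ]
keeper [284.0, 207.0, 61.0, 62.0] 0.6 [0.52  0.225 0.008]
keeper [444.0, 157.0, 21.0, 19.0] 0.51 [ 0.68  -0.285  0.085]
pin_tin [228.0, 193.0, 18.0, 22.0] 0.67 [0.564 0.407 0.027]
pin_tin [443.0, 157.0, 19.0, 19.0] 0.4 [ 0.68 -0.28  0.08]
clip_clamp_3 [244.0, 174.0, 26.0, 18.0] 0.61 [0.626 0.358 0.022]
clip_clamp_3 [306.0, 212.0, 16.0, 48.0] 0.4 [0.5   0.147 0.107]
thread_spool_4 [344.0, 194.0, 6.0, 13.0] 0.64 [0.563 0.031 0.055]
glue_bottle [443.0, 158.0, 20.0, 19.0] 0.74 [ 0.677 -0.282  0.08 ]
```

```bash
python3 - <<'E'
import cv2
a=cv2.imread('pics/top0.png')[130:280,190:470];cv2.imwrite('pics/top0c.png',cv2.resize(a,None,fx=2.85,fy=2.85,interpolation=cv2.INTER_CUBIC))
a=cv2.imread('pics/scene0.png')[100:330,180:430];cv2.imwrite('pics/scene0c.png',cv2.resize(a,None,fx=2.6,fy=2.6,interpolation=cv2.INTER_CUBIC))
E
```

```text
(no output)
```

View pics/top0c.png

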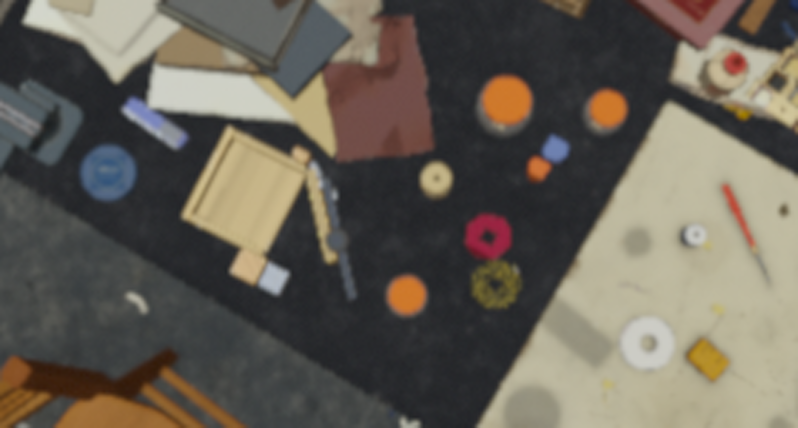

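View pics/scene0c.png

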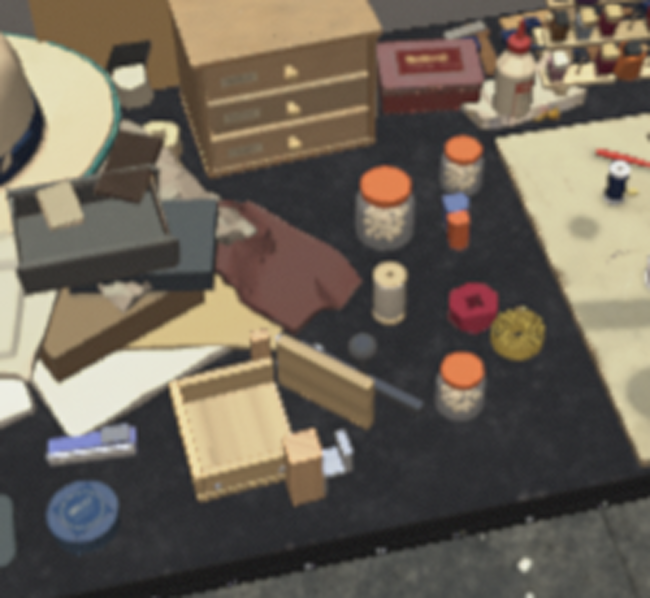

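Candidates for the jar in the top picture: (367,165), the largest; (402,170), smaller; (333,235), smaller and nearer the front. I choose (367,165), the largest. Next I fit the lid sizes and the crate roughly.

```bash
python3 - <<'E'
from h import *
for n in ['top','scene']:
    s=dict(np.load(n+'0.npz'));s={k:(v if v.ndim else v.item()) for k,v in s.items()}
    T=s['T'];C=cloud(s,T);hsv=cv2.cvtColor(s['color'],cv2.COLOR_BGR2HSV)
    m=((hsv[...,0]>5)&(hsv[...,0]<16)&(hsv[...,1]>170)&(hsv[...,2]>150)&(C[...,2]>.03)&(C[...,2]<.09)).astype(np.uint8)
    k,l,st,ce=cv2.connectedComponentsWithStats(m)
    for i in range(1,k):
        if st[i,4]>60:
            P=C[l==i];z=np.nanmedian(P[:,2]);u,v=ce[i]
            print(n,ce[i].round(1),st[i].tolist(),'ctr',onz(s,T,u,v,z).round(4),'dia',np.nanpercentile(P,98,axis=0)-np.nanpercentile(P,2,axis=0))
    # heights map round crate
    x,y,z=C[...,0],C[...,1],C[...,2]
    box=(x>.38)&(x<.68)&(y>.06)&(y<.34)
    for lo,hi in [(.03,.05),(.06,.08),(.085,.12)]:
        b=box&(z>lo)&(z<hi)
        print(n,lo,b.sum(),np.nanmin(x[b]) if b.sum() else 0)
    # map image in world
    im=np.zeros((300,280,3),np.uint8)
    b=box
    ii=((.68-x[b])*1000).astype(int);jj=((.34-y[b])*1000).astype(int)
    ok=(ii>=0)&(ii<300)&(jj>=0)&(jj<280);zc=np.clip(z[b][ok],0,.11)/.11*255
    col=cv2.applyColorMap(zc.astype(np.uint8).reshape(-1,1),cv2.COLORMAP_JET)[:,0]
    for a,c,cc in zip(ii[ok],jj[ok],col): cv2.circle(im,(int(c),int(a)),1,cc.tolist(),-1)
    cv2.imwrite(f'pics/map_{n}.png',cv2.resize(im,None,fx=2,fy=2))
s=dict(np.load('top0.npz'));print(0)
E
python3 - <<'E'
from h import *
import cv2
a=cv2.imread('pics/map_top.png');b=cv2.imread('pics/map_scene.png');cv2.imwrite('pics/maps.png',cv2.resize(np.hstack([a,b]),(800,428)))
s=snapshot('wrist');print(s['tool_from_camera'].round(3).tolist(),s['fx'])
E
```

```text
top [367.5 164.6] [360, 157, 16, 16, 203] ctr [ 0.6542 -0.0426  0.0717] dia [0.04895045 0.04677625 0.02768908]
top [403.  167.4] [398, 162, 11, 12, 105] ctr [ 0.649  -0.1574  0.0539] dia [0.03485193 0.03264761 0.01471946]
top [332.4 233.1] [327, 228, 12, 12, 105] ctr [0.4369 0.0662 0.0541] dia [0.0316299  0.03163173 0.0145991 ]
top 0.03 1036 0.41203204384303305
top 0.06 312 0.4305963790201888
top 0.085 187 0.48086285848758137
scene 0.03 1868 0.409937888353742
scene 0.06 612 0.4348890551887275
scene 0.085 421 0.4777087276560541
0
[[0.0, -0.958, -0.286, 0.072], [1.0, -0.0, 0.001, -0.002], [-0.001, -0.286, 0.958, -0.118], [0.0, 0.0, 0.0, 1.0]] 356.48276384377965
```

View pics/maps.png

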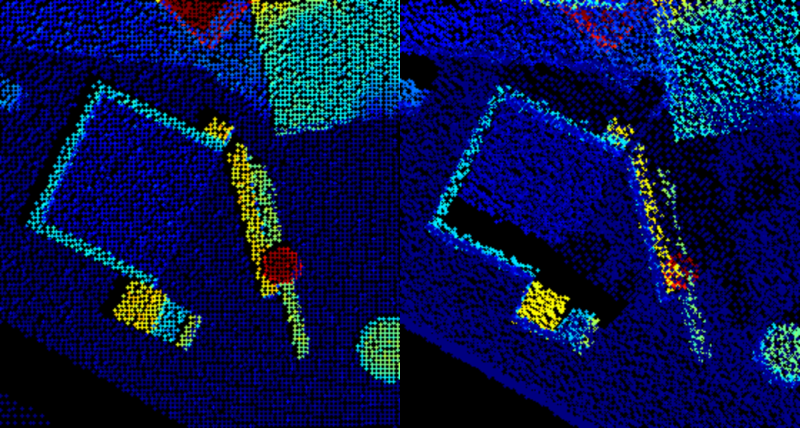

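```bash
cat > fit.py <<'E'
from h import *
from scipy.optimize import least_squares
def seg(P,a,b):
    a=np.array(a);b=np.array(b);t=np.clip(((P-a)@(b-a))/((b-a)@(b-a)),0,1)
    return np.linalg.norm(P-a-t[:,None]*(b-a),axis=1)
def fit(C,p0=(.531,.225,np.radians(62))):
    P=C.reshape(-1,3);P=P[np.isfinite(P[:,2])]
    P=P[(np.hypot(P[:,0]-p0[0],P[:,1]-p0[1])<.14)]
    W=P[(P[:,2]>.035)&(P[:,2]<.046)][:,:2]
    Q=P[(P[:,2]>.064)&(P[:,2]<.076)][:,:2]
    def loc(p,X):
        c,s=np.cos(p[2]),np.sin(p[2]);return (X-p[:2])@np.array([[c,-s],[s,c]])
    def res(p):
        L=loc(p,W)
        d=np.min([seg(L,(46,-53) @ np.eye(2)/1e3,np.array((46,53))/1e3),seg(L,np.array((-50,-53))/1e3,np.array((46,-53))/1e3),seg(L,np.array((-50,53))/1e3,np.array((46,53))/1e3)],axis=0)
        return d
    p=np.array(p0)
    for lim in (.03,.012,.008):
        d=res(p);W=W[d<lim];p=least_squares(res,p,loss='soft_l1',f_scale=.002).x
    L=loc(p,Q);return p,L,len(W),np.median(res(p))
if __name__=='__main__':
  for n in ['top','scene']:
    s=dict(np.load(n+'0.npz'));s={k:(v if v.ndim else v.item()) for k,v in s.items()}
    C=cloud(s,s['T']);p,L,nn,m=fit(C);print(n,p,np.degrees(p[2]),nn,m)
    g=L[(L[:,0]<-.056)&(L[:,1]<.06)]-[-.056,-.057]
    a=np.arctan2(-g[:,0],g[:,1]);r=np.hypot(*g.T);b=(r>.05)&(r<.11);print('gate pts',b.sum(),'ang',np.median(a[b]))
    k=L[(L[:,1]>.05)];print('keeper post',k.min(0),k.max(0))
E
python3 fit.py
```

```text
top [0.5490941  0.24861172 1.12650942] 64.54423507668928 132 0.001669764570390482
gate pts 47 ang 0.6447532253444185
keeper post [-0.0835859   0.05767042] [-0.02734892  0.08719555]
scene [0.54579211 0.24883679 1.08927803] 62.411033992029644 269 0.0021546575680180535
gate pts 126 ang 0.6843600673358134
keeper post [-0.05933289  0.05463071] [-0.02982574  0.08665014]
```

Lid sizes are 49 mm against 33 and 32 mm, at z = 72 mm, so (367,165) is the right jar. I move to a hover that sees both the jar and the crate.

>>> arm_command(
  deltas=[
    [0.04, 0.04, 0.01, 0.14],
    [0.08, 0.08, 0.02, 0.28],
    [0.11, 0.12, 0.03, 0.42],
    [0.14, 0.16, 0.04, 0.56],
    [0.17, 0.2, 0.05, 0.7],
    [0.19, 0.24, 0.06, 0.84],
    [0.21, 0.28, 0.07, 0.98],
    [0.23, 0.32, 0.07, 1.12],
    [0.25, 0.36, 0.07, 1.26],
    [0.27, 0.4, 0.07, 1.4],
  ],
  grip=1,
)

```text
clock: 2.25
ee_pos: [0.4857, -0.2112, 0.3269]
tool_rot: [0.644, 0.765, 0.0, 0.001]
wrist_force: [-0.2, 0.4, -0.8]
width: 0.996
```

```bash
python3 - <<'E'
from h import *
o=get_obs();print(o['clock'],o['ee_pos'],R.from_quat(o['tool_rot']).as_matrix().round(3).tolist(),o['joints'].round(2))
E
```

```text
2.25 [ 0.48565643 -0.2111787   0.32693585] [[-0.172, 0.985, 0.001], [0.985, 0.172, -0.0], [-0.001, 0.001, -1.0]] [ 0.68  0.39 -0.45  1.65  0.19  1.14  0.35]
```

>>> arm_command(
  deltas=[
    [0.01, 0.04, 0.0, 0.14],
    [0.01, 0.09, 0.0, 0.28],
    [0.02, 0.14, 0.0, 0.42],
    [0.03, 0.19, 0.0, 0.56],
    [0.03, 0.23, 0.0, 0.7],
    [0.04, 0.27, 0.0, 0.84],
    [0.045, 0.3, 0.0, 0.95],
    [0.045, 0.32, 0.0, 0.95],
    [0.045, 0.32, 0.0, 0.95],
  ],
)

```text
clock: 3.15
ee_pos: [0.53, 0.1127, 0.3273]
tool_rot: [0.219, 0.976, 0.002, 0.0]
wrist_force: [-0.6, -0.9, 0.3]
width: 0.997
```

```bash
cat > look.py <<'E'
import sys
from fit import *
n=sys.argv[1]
o=get_obs();s=snapshot('wrist');T=camT(s,o)
print(o['clock'],o['ee_pos'].round(4),'tooly',np.degrees(np.arctan2(*R.from_quat(o['tool_rot']).as_matrix()[[1,0],1])).round(2),o['joints'].round(2),o['wrist_force'].round(1),o['width'])
cv2.imwrite(f'pics/{n}.png',s['color']);np.savez(n+'.npz',T_=T,**s)
E
python3 look.py w1; python3 - <<'E'
from fit import *
s=dict(np.load('w1.npz'));s={k:(v if v.ndim else v.item()) for k,v in s.items()};T=s['T_']
C=cloud(s,T);p,L,nn,m=fit(C,(.548,.249,1.11));print(p,np.degrees(p[2]),nn,m)
g=L[(L[:,0]<-.056)&(L[:,1]<.06)]-[-.056,-.057]
a=np.arctan2(-g[:,0],g[:,1]);r=np.hypot(*g.T);b=(r>.05)&(r<.11);print(b.sum(),np.median(a[b]))
k=L[(L[:,1]>.05)];print('keeper post',k.min(0),k.max(0))
hsv=cv2.cvtColor(s['color'],cv2.COLOR_BGR2HSV)
m=((hsv[...,0]>5)&(hsv[...,0]<16)&(hsv[...,1]>170)&(hsv[...,2]>120)&(C[...,2]>.065)&(C[...,2]<.08)).astype(np.uint8)
k,l,st,ce=cv2.connectedComponentsWithStats(m)
for i in range(1,k):
    if st[i,4]>100:
        P=C[l==i];print(ce[i],st[i],np.nanmedian(P,0),onz(s,T,*ce[i],.072),cv2.minEnclosingCircle(P[:,:2].astype(np.float32)))
E
```

```text
3.15 [0.53   0.1127 0.3273] tooly 64.68 [ 0.24  0.46 -0.74  1.62  0.33  1.19  0.55] [-0.6 -0.9  0.3] 0.9965997306835197
[0.5478569  0.25198944 1.11616435] 63.951506734544935 2155 0.002122382426349448
529 0.6759504384000949
keeper post [-0.06116274  0.05682016] [-0.03029844  0.08623494]
[247.23140496 295.38292011] [226 286  44  26 363] [ 0.63513727 -0.02992515  0.0718224 ] [ 0.63557766 -0.0317694   0.072     ] ((0.6456172466278076, -0.0380164198577404), 0.02608560584485531)
```

View pics/w1.png

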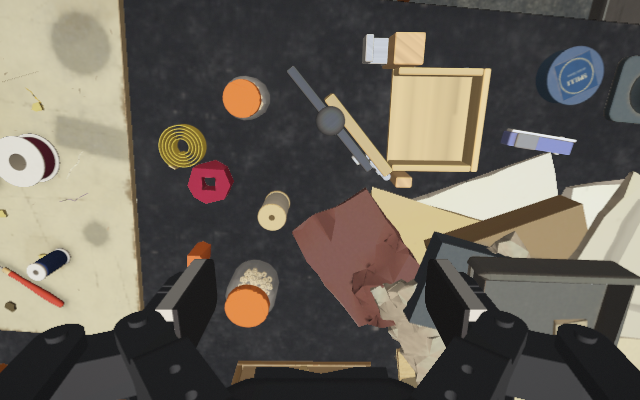

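```bash
cat > ov.py <<'E'
from fit import *
def W(p,v):
    c,s=np.cos(p[2]),np.sin(p[2]);return np.array([p[0]+c*v[0]-s*v[1],p[1]+s*v[0]+c*v[1],v[2]])
def G(p,a,v): # gate frame -> world
    c,s=np.cos(a),np.sin(a);return W(p,np.array([-.056+c*v[0]-s*v[1],-.057+s*v[0]+c*v[1],v[2]]))
def knob(p,a,t): 
    c,s=np.cos(t),np.sin(t);return G(p,a,np.array([-.013,.035+.055*c-.047*s,.05+.055*s+.047*c]))
def load(n):
    s=dict(np.load(n+'.npz'));s={k:(v if v.ndim else v.item()) for k,v in s.items()}
    return s,s.get('T_',s.get('T'))
def overlay(s,T,p,a,t,img):
    def poly(pts,col,cl=True):
        q=np.array([proj(s,T,x) for x in pts]);cv2.polylines(img,[np.round(q*16).astype(np.int32)],cl,col,1,cv2.LINE_AA,4)
    m=1e-3
    poly([W(p,np.array(v)*m) for v in [(-50,-57,40),(50,-57,40),(50,57,40),(-50,57,40)]],(0,0,255))
    poly([W(p,np.array(v)*m) for v in [(-50,-49,40),(42,-49,40),(42,49,40),(-50,49,40)]],(0,0,255))
    poly([W(p,np.array(v)*m) for v in [(-62,60,60.5),(-81,60,60.5),(-89,60,60.5),(-89,86,60.5),(-81,86,60.5),(-62,86,60.5)]],(255,0,0))
    poly([G(p,a,np.array(v)*m) for v in [(-6,0,70),(6,0,70),(6,104,70),(-6,104,70)]],(0,200,0))
    k=proj(s,T,knob(p,a,t));cv2.circle(img,tuple(int(round(x)) for x in k),3,(0,255,0),-1)
    return img
E
python3 - <<'E'
from ov import *
s,T=load('w1');p=[.5479,.252,1.116];a=.676
im=overlay(s,T,p,a,0,s['color'].copy())[20:220,270:520]
cv2.imwrite('pics/ov1.png',cv2.resize(im,None,fx=3,fy=3))
hsv=cv2.cvtColor(s['color'],cv2.COLOR_BGR2HSV)
m=((hsv[...,0]>5)&(hsv[...,0]<16)&(hsv[...,1]>170)&(hsv[...,2]>120)).astype(np.uint8);m[:,:215]=0;m[:260]=0;m[:,285:]=0
k,l,st,ce=cv2.connectedComponentsWithStats(m);i=1+st[1:,4].argmax();print(ce[i],st[i],onz(s,T,*ce[i],.072),onz(s,T,ce[i][0],ce[i][1],.070))
for n in ['top0','scene0']:
    s,T=load(n);im=overlay(s,T,p,a,0,s['color'].copy());c=proj(s,T,[.54,.2,.04]);u,v=map(int,c)
    cv2.imwrite(f'pics/ov_{n}.png',cv2.resize(im[v-50:v+50,u-65:u+65],None,fx=6,fy=6,interpolation=cv2.INTER_CUBIC))
E
```

```text
[247.51364764 294.60049628] [226 285  44  27 403] [ 0.63479385 -0.03095933  0.072     ] [ 0.63571445 -0.03190158  0.07      ]
```

View pics/ov1.png

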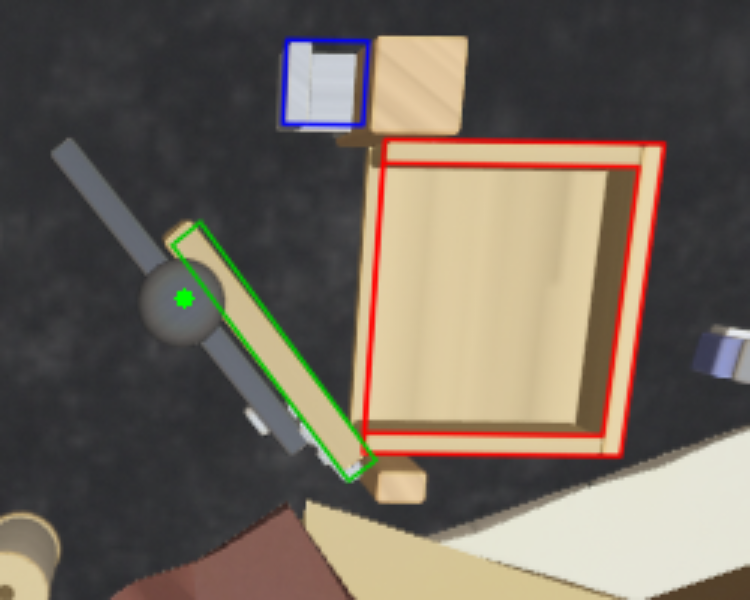

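View pics/ov_top0.png

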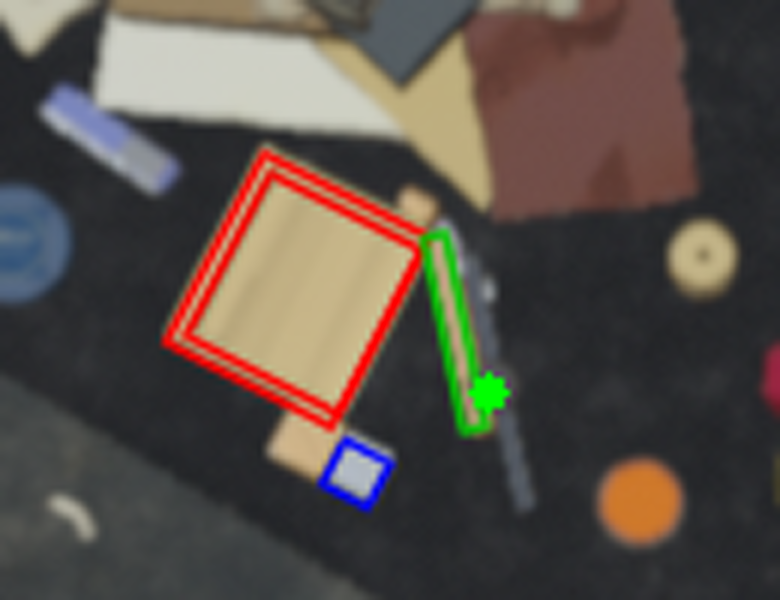

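```bash
python3 - <<'E'
from ov import *
s,T=load('w1')
hsv=cv2.cvtColor(s['color'],cv2.COLOR_BGR2HSV)
print(hsv[286:330:5,247].tolist())
m=((hsv[...,0]>5)&(hsv[...,0]<16)&(hsv[...,1]>140)&(hsv[...,2]>120)).astype(np.uint8);m[:,:215]=0;m[:260]=0;m[:,285:]=0
c=cv2.findContours(m,0,2)[0];c=max(c,key=cv2.contourArea);e=cv2.fitEllipse(c);print(e,onz(s,T,*e[0],.072))
im=s['color'][240:350,190:320].copy();cv2.imwrite('pics/jar.png',cv2.resize(im,None,fx=4,fy=4))
E
```

```text
[[11, 203, 136], [13, 170, 227], [13, 171, 227], [13, 170, 227], [13, 171, 227], [13, 170, 226], [13, 169, 226], [13, 169, 226], [13, 170, 218]]
((246.85606384277344, 305.8349609375), (42.1348876953125, 43.85715103149414), 87.35259246826172) [ 0.64790316 -0.03902618  0.072     ]
```

View pics/jar.png

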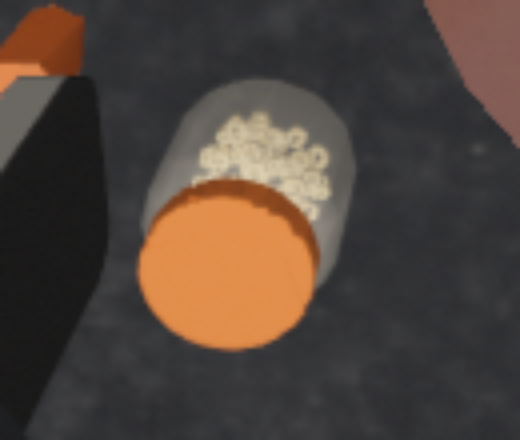

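>>> arm_command(
  deltas=[
    [0.03, -0.04, -0.02, 0],
    [0.06, -0.08, -0.05, 0],
    [0.09, -0.11, -0.08, 0],
    [0.11, -0.14, -0.12, 0],
    [0.121, -0.154, -0.16, 0],
    [0.121, -0.154, -0.17, 0],
    [0.121, -0.154, -0.17, 0],
  ],
)

```text
clock: 3.9
ee_pos: [0.6492, -0.0471, 0.1534]
tool_rot: [0.223, 0.975, -0.001, -0.003]
wrist_force: [0.3, 0.3, 0.8]
width: 0.998
```

```bash
python3 look.py w2; python3 - <<'E'
from ov import *
s,T=load('w2');hsv=cv2.cvtColor(s['color'],cv2.COLOR_BGR2HSV)
m=((hsv[...,0]>5)&(hsv[...,0]<16)&(hsv[...,1]>140)&(hsv[...,1]<190)&(hsv[...,2]>200)).astype(np.uint8)
c=cv2.findContours(m,0,2)[0];c=max(c,key=cv2.contourArea);e=cv2.fitEllipse(c);print(e,onz(s,T,*e[0],.072))
E
```

```text
3.9 [ 0.6492 -0.0471  0.1534] tooly 64.27 [ 0.37  0.79 -0.62  1.52  0.51  1.    0.74] [0.3 0.3 0.8] 0.9979584660069748
((330.4814453125, 218.91004943847656), (82.24180603027344, 87.00017547607422), 85.87796020507812) [ 0.64968434 -0.04024689  0.072     ]
```

View pics/w2.png

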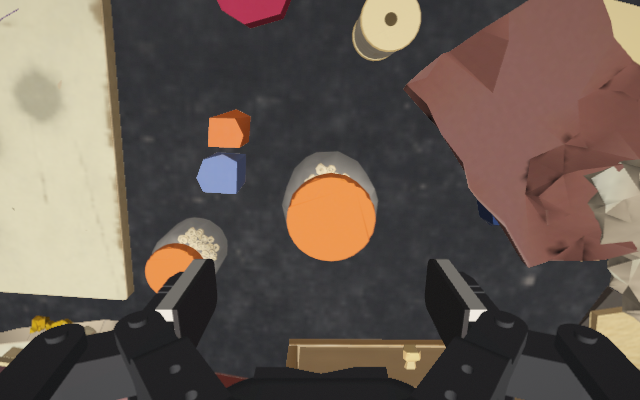

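>>> arm_command(
  deltas=[
    [0.001, 0.007, -0.02, 0],
    [0.001, 0.007, -0.05, 0],
    [0.001, 0.007, -0.075, 0],
    [0.001, 0.007, -0.088, 0],
    [0.001, 0.007, -0.088, 0],
  ],
)

```text
clock: 4.45
ee_pos: [0.6511, -0.0362, 0.069]
tool_rot: [0.221, 0.975, 0.001, -0.001]
wrist_force: [-0.5, 0.8, 0.3]
width: 1.001
```

>>> arm_command(
  deltas=[
    [0, 0, 0, 0],
    [0, 0, 0, 0],
    [0, 0, 0, 0],
    [0, 0, 0, 0],
    [0, 0, 0, 0],
  ],
  grip=-1,
)

```text
clock: 4.95
ee_pos: [0.6529, -0.0361, 0.0724]
tool_rot: [0.221, 0.975, 0.001, 0.001]
wrist_force: [-0.9, -0.2, 7.0]
width: 0.722
```

```bash
python3 look.py w3; python3 - <<'E'
from h import *
o=get_obs();s=snapshot('scene');T=camT(s);u,v=map(int,proj(s,T,[.65,-.04,.06]));print(u,v)
cv2.imwrite('pics/s3.png',cv2.resize(s['color'][v-60:v+50,u-60:u+60],None,fx=5,fy=5,interpolation=cv2.INTER_CUBIC))
E
```

```text
4.95 [ 0.6529 -0.0361  0.0724] tooly 64.51 [ 0.33  0.89 -0.56  1.57  0.58  0.85  0.67] [-0.9 -0.2  7. ] 0.7221182359868148
327 173
```

View pics/w3.png

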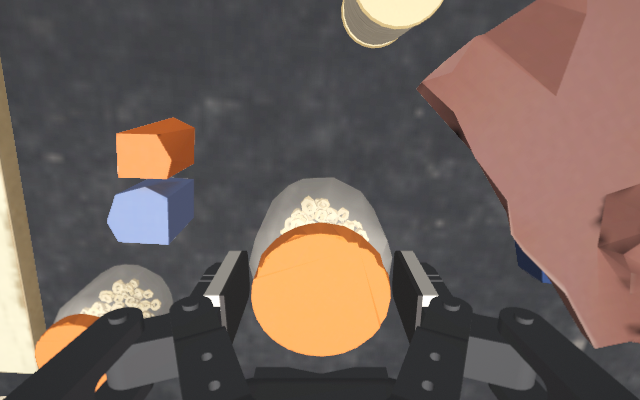

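View pics/s3.png

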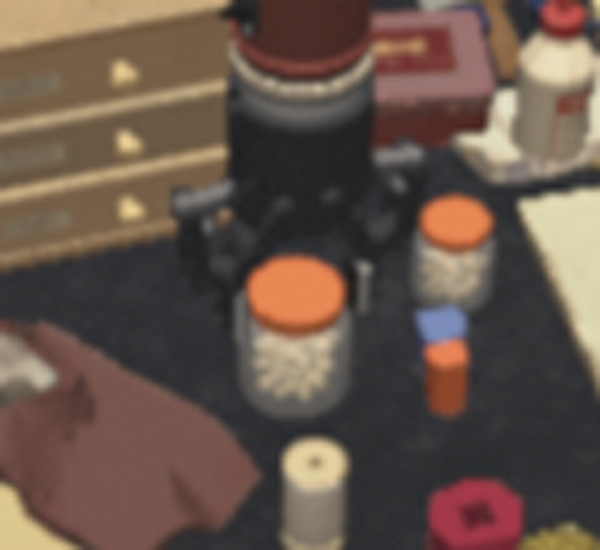

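>>> arm_command(
  deltas=[
    [0, 0, 0.005, 0],
    [0, 0, 0.02, 0],
    [0, 0, 0.04, 0],
    [0, 0, 0.06, 0],
    [0, 0, 0.06, 0],
  ],
)

```text
clock: 5.55
ee_pos: [0.6553, -0.0352, 0.1367]
tool_rot: [0.221, 0.975, 0.003, 0.005]
wrist_force: [-0.2, 0.6, -1.0]
width: 0.722
```

```bash
python3 look.py w4; python3 - <<'E'
from ov import *
for n in ['w3','w4']:
    s,T=load(n);hsv=cv2.cvtColor(s['color'],cv2.COLOR_BGR2HSV)
    m=((hsv[...,0]>5)&(hsv[...,0]<16)&(hsv[...,1]>140)&(hsv[...,1]<190)&(hsv[...,2]>200)).astype(np.uint8)
    c=cv2.findContours(m,0,2)[0];c=max(c,key=cv2.contourArea);e=cv2.fitEllipse(c);d=np.median(s['depth'][int(e[0][1])-3:int(e[0][1])+4,int(e[0][0])-3:int(e[0][0])+4])
    P=s['tool_from_camera']@np.append(ray(s,*e[0])*d,1);print(e,d,P.round(4))
E
```

```text
5.55 [ 0.6553 -0.0352  0.1367] tooly 64.51 [ 0.35  0.81 -0.61  1.53  0.53  0.95  0.71] [-0.2  0.6 -1. ] 0.7223771230285818
((138.26983642578125, 153.56069946289062), (41.89971923828125, 49.190399169921875), 87.42066192626953) 0.14157566 [ 0.0508 -0.0717  0.023   1.    ]
((320.28857421875, 294.74041748046875), (120.65174102783203, 136.903076171875), 90.17086029052734) 0.13380969 [1.3e-03 7.0e-04 1.0e-04 1.0e+00]
```

View pics/w4.png

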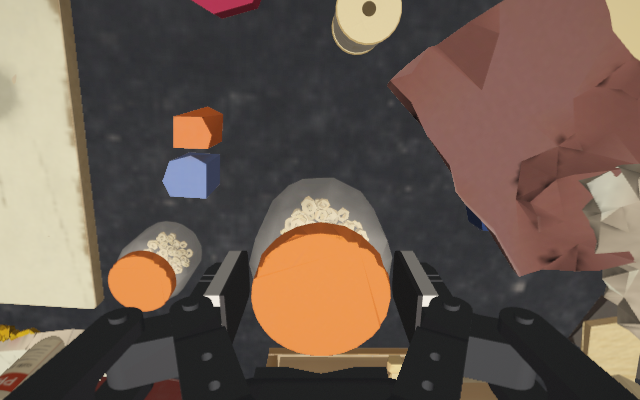

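>>> arm_command(
  deltas=[
    [-0.003, 0.01, 0.03, 0],
    [-0.015, 0.04, 0.06, 0],
    [-0.03, 0.08, 0.075, 0],
    [-0.045, 0.12, 0.075, 0],
    [-0.06, 0.16, 0.075, 0],
    [-0.075, 0.2, 0.075, 0],
    [-0.09, 0.24, 0.075, 0],
    [-0.102, 0.27, 0.075, 0],
    [-0.109, 0.284, 0.075, 0],
    [-0.109, 0.284, 0.075, 0],
  ],
)

```text
clock: 6.6
ee_pos: [0.5432, 0.2509, 0.2093]
tool_rot: [0.218, 0.976, 0.002, 0.003]
wrist_force: [0.6, -0.3, -1.5]
width: 0.717
```

```bash
python3 look.py w5; python3 - <<'E'
from ov import *
s,T=load('w5');p=[.5479,.252,1.116];a=.676
cv2.imwrite('pics/ov5.png',overlay(s,T,p,a,0,s['color'].copy()))
s=snapshot('top');T=camT(s);im=overlay(s,T,p,a,0,s['color'].copy());u,v=map(int,proj(s,T,[.54,.2,.04]));
cv2.imwrite('pics/t5.png',cv2.resize(im[v-50:v+50,u-65:u+65],None,fx=6,fy=6,interpolation=cv2.INTER_CUBIC))
E
```

```text
6.6 [0.5432 0.2509 0.2093] tooly 64.82 [-0.09  0.65 -0.64  1.63  0.45  1.    0.26] [ 0.6 -0.3 -1.5] 0.7169267891184301
```

View pics/ov5.png

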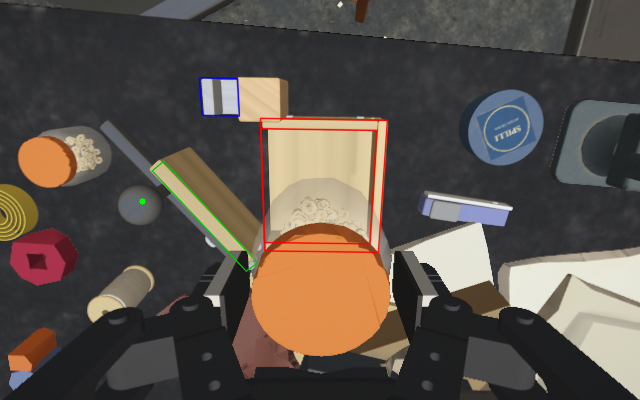

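View pics/t5.png

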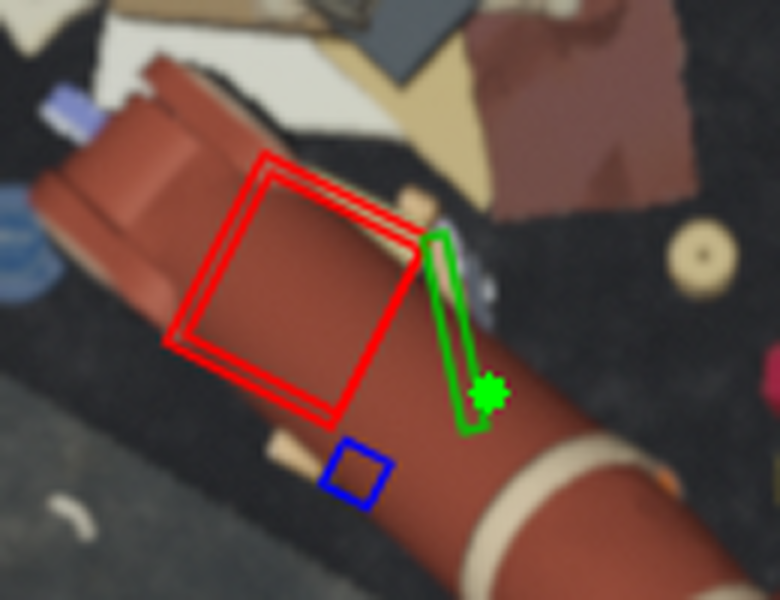

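>>> arm_command(
  deltas=[
    [0.003, -0.002, -0.02, 0],
    [0.003, -0.002, -0.05, 0],
    [0.003, -0.002, -0.08, 0],
    [0.003, -0.002, -0.1, 0],
    [0.003, -0.002, -0.112, 0],
    [0.003, -0.002, -0.119, 0],
    [0.003, -0.002, -0.119, 0],
  ],
)

```text
clock: 7.4
ee_pos: [0.5495, 0.2428, 0.0894]
tool_rot: [0.223, 0.975, -0.0, 0.004]
wrist_force: [-0.0, -0.0, -2.0]
width: 0.722
```

```bash
python3 look.py w6;  python3 - <<'E'
from ov import *
s=snapshot('scene');T=camT(s);u,v=map(int,proj(s,T,[.546,.249,.06]))
cv2.imwrite('pics/s6.png',cv2.resize(s['color'][v-60:v+50,u-60:u+60],None,fx=5,fy=5,interpolation=cv2.INTER_CUBIC))
E
```

```text
7.4 [0.5495 0.2428 0.0894] tooly 64.29 [-0.13  0.8  -0.55  1.73  0.57  0.77  0.16] [-0. -0. -2.] 0.7220289502289626
```

View pics/s6.png

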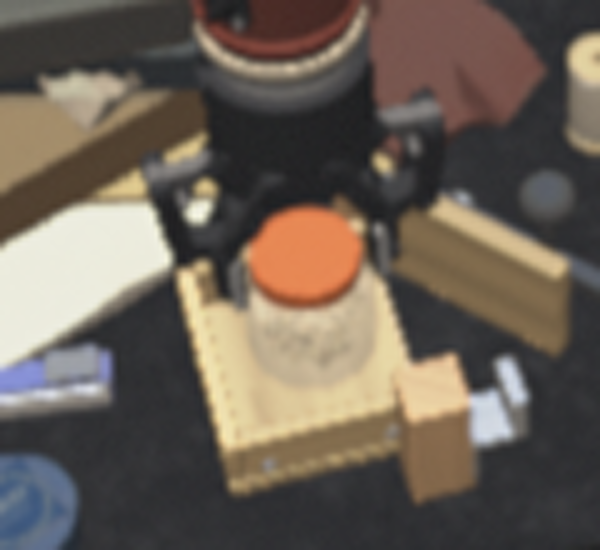

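View pics/w6.png

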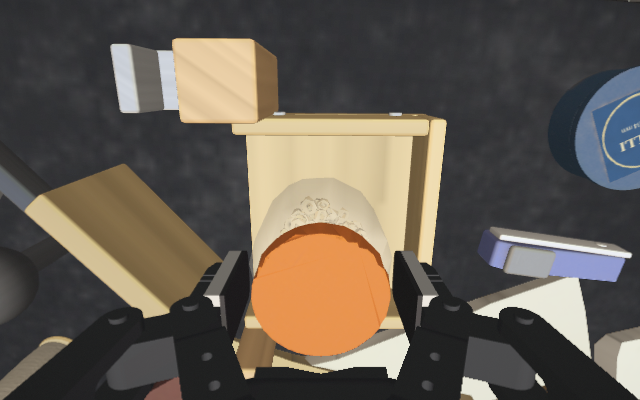

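>>> arm_command(
  deltas=[
    [-0.001, 0.003, -0.002, 0],
    [-0.002, 0.005, -0.004, 0],
    [-0.002, 0.005, -0.006, 0],
    [-0.002, 0.005, -0.008, 0],
    [-0.002, 0.005, -0.008, 0],
  ],
)

```text
clock: 8.0
ee_pos: [0.5477, 0.2488, 0.0825]
tool_rot: [0.222, 0.975, 0.001, 0.004]
wrist_force: [0.2, -0.4, -2.0]
width: 0.719
```

>>> arm_command(
  deltas=[
    [0, 0, -0.001, 0],
    [0, 0, -0.002, 0],
    [0, 0, -0.003, 0],
    [0, 0, -0.003, 0],
  ],
)

```text
clock: 8.4
ee_pos: [0.5481, 0.2486, 0.0803]
tool_rot: [0.222, 0.975, 0.0, 0.005]
wrist_force: [0.3, -0.9, 4.0]
width: 0.72
```

>>> arm_command(
  deltas=[
    [0, 0, 0, 0],
    [0, 0, 0, 0],
    [0, 0, 0, 0],
    [0, 0, 0.0, 0],
    [0, 0, 0.0, 0],
  ],
  grip=1,
)

```text
clock: 8.9
ee_pos: [0.5481, 0.2487, 0.0802]
tool_rot: [0.222, 0.975, 0.0, 0.005]
wrist_force: [0.2, 0.7, 0.1]
width: 0.999
```

>>> arm_command(
  deltas=[
    [0, 0, 0.01, 0],
    [0, 0, 0.03, 0],
    [0, 0, 0.07, 0],
    [0, 0, 0.11, 0],
    [0, 0, 0.15, 0],
    [0, 0, 0.18, 0],
    [0, 0, 0.18, 0],
  ],
)

```text
clock: 9.6
ee_pos: [0.5498, 0.2509, 0.2663]
tool_rot: [0.222, 0.975, 0.004, 0.009]
wrist_force: [-0.3, 0.0, -0.0]
width: 1.002
```

```bash
python3 look.py w7;  python3 - <<'E'
from ov import *
s,T=load('w7');p=[.5479,.252,1.116]
hsv=cv2.cvtColor(s['color'],cv2.COLOR_BGR2HSV)
m=((hsv[...,0]>5)&(hsv[...,0]<16)&(hsv[...,1]>140)&(hsv[...,1]<190)&(hsv[...,2]>200)).astype(np.uint8);m[:,:200]=0
c=cv2.findContours(m,0,2)[0];c=max(c,key=cv2.contourArea);e=cv2.fitEllipse(c);q=onz(s,T,*e[0],.080)
d=q[:2]-p[:2];c_,s_=np.cos(p[2]),np.sin(p[2]);print(e,q,'crate',c_*d[0]+s_*d[1],-s_*d[0]+c_*d[1])
C=cloud(s,T);k=C[(m>0)];print('lid z pct',np.nanpercentile(k[:,2],[5,50,95]))
b=k[np.abs(k[:,2]-np.nanmedian(k[:,2]))<.006];A=np.c_[b[:,:2]-b[:,:2].mean(0),np.ones(len(b))];print('tilt',np.linalg.lstsq(A,b[:,2],rcond=None)[0])
cv2.imwrite('pics/ov7.png',overlay(s,T,p,.676,0,s['color'].copy()))
E
```

```text
9.6 [0.5498 0.2509 0.2663] tooly 64.35 [-0.07  0.6  -0.67  1.55  0.41  1.11  0.29] [-0.3  0.  -0. ] 1.001693409079857
((314.6620178222656, 177.0062713623047), (56.940528869628906, 58.35142135620117), 86.12478637695312) [0.54883494 0.24895313 0.08      ] crate -0.0023264544926673678 -0.0021783341012721388
lid z pct [0.07893062 0.08013404 0.08143504]
tilt [-0.01265494  0.01168393  0.08014622]
```

View pics/ov7.png

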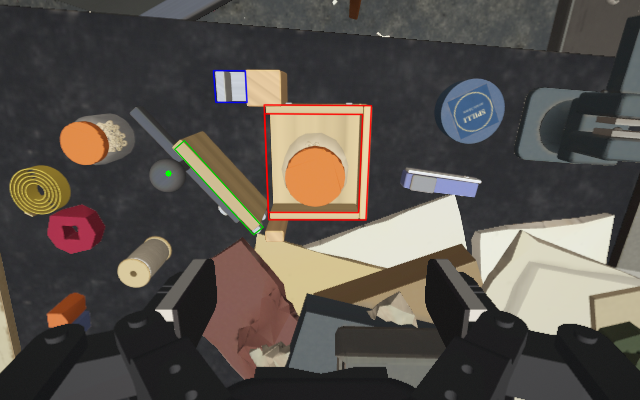

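```bash
python3 - <<'E'
from ov import *
s,T=load('w7');p=[.5479,.252,1.116]
for a in (.64,.676,.7): print(a,knob(p,a,0).round(4))
C=cloud(s,T);h=C[...,2]>.1;h&=(np.hypot(C[...,0]-.49,C[...,1]-.14)<.04);q=C[h];print(len(q),q.max(0),np.median(q,0))
c=cv2.HoughCircles(cv2.cvtColor(s['color'],6)[130:220,120:220],cv2.HOUGH_GRADIENT,1,50,param1=100,param2=15,minRadius=12,maxRadius=24);print(c)
if c is not None: print(onz(s,T,c[0,0,0]+120,c[0,0,1]+130,.097))
E
```

```text
0.64 [0.4884 0.1473 0.097 ]
0.676 [0.4896 0.1442 0.097 ]
0.7 [0.4904 0.1422 0.097 ]
885 [0.50456252 0.15736863 0.11274946] [0.49059716 0.1468047  0.10736444]
[[[45.5 44.5 16. ]]]
[0.48987598 0.14174292 0.097     ]
```

>>> arm_command(
  deltas=[
    [-0.015, -0.025, 0, 0.14],
    [-0.03, -0.055, -0.01, 0.28],
    [-0.045, -0.08, -0.03, 0.42],
    [-0.055, -0.1, -0.05, 0.56],
    [-0.06, -0.107, -0.065, 0.67],
    [-0.06, -0.107, -0.075, 0.67],
    [-0.06, -0.107, -0.075, 0.67],
  ],
)

```text
clock: 10.35
ee_pos: [0.488, 0.1424, 0.1868]
tool_rot: [-0.11, 0.994, 0.005, 0.004]
wrist_force: [0.5, 0.5, 0.2]
width: 0.999
```

```bash
python3 look.py w8;  python3 - <<'E'
from ov import *
s,T=load('w8');p=[.5479,.252,1.116]
C=cloud(s,T);h=C[...,2]>.1;h&=(np.hypot(C[...,0]-.49,C[...,1]-.14)<.04);q=C[h];print(len(q),q.max(0),q.min(0),np.median(q,0))
# sphere fit
h=(C[...,2]>.09)&(C[...,2]<.115)&(np.hypot(C[...,0]-.49,C[...,1]-.144)<.03);q=C[h]
f=least_squares(lambda c:np.linalg.norm(q-c,axis=1)-.014,[.49,.144,.097],loss='soft_l1',f_scale=.001);print('sphere',len(q),f.x)
cv2.imwrite('pics/ov8.png',overlay(s,T,p,.676,0,s['color'].copy()))
E
```

```text
10.35 [0.488  0.1424 0.1868] tooly 102.61 [ 0.22  0.61 -0.83  1.91  0.57  0.87  0.89] [0.5 0.5 0.2] 0.9985609875435532
14956 [0.5074009  0.17119971 0.25290747] [0.46228766 0.10000307 0.10000133] [0.47678444 0.13194605 0.24102048]
sphere 1596 [0.49106576 0.14333781 0.0970612 ]
```

View pics/ov8.png

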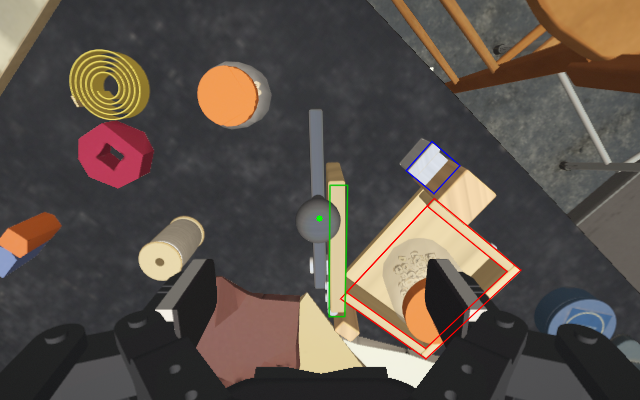

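>>> arm_command(
  deltas=[
    [0.003, 0.001, -0.02, 0],
    [0.003, 0.001, -0.05, 0],
    [0.003, 0.001, -0.075, 0],
    [0.003, 0.001, -0.083, 0],
    [0.003, 0.001, -0.083, 0],
    [0.003, 0.001, -0.083, 0],
  ],
)

```text
clock: 11.0
ee_pos: [0.4926, 0.1456, 0.1061]
tool_rot: [-0.111, 0.994, 0.005, 0.007]
wrist_force: [-0.1, -0.0, -0.2]
width: 1.002
```

```bash
python3 look.py w9;  python3 - <<'E'
from ov import *
s,T=load('w9');C=cloud(s,T)
h=(C[...,2]>.09)&(C[...,2]<.115)&(np.hypot(C[...,0]-.491,C[...,1]-.143)<.02);q=C[h]
f=least_squares(lambda c:np.linalg.norm(q-c,axis=1)-.014,[.491,.143,.097],loss='soft_l1',f_scale=.001);print('sphere',len(q),f.x)
E
```

```text
11.0 [0.4926 0.1456 0.1061] tooly 102.7 [ 0.13  0.72 -0.71  1.97  0.72  0.7   0.77] [-0.1 -0.  -0.2] 1.002192356710783
sphere 3977 [0.49103424 0.14340095 0.09708151]
```

View pics/w9.png

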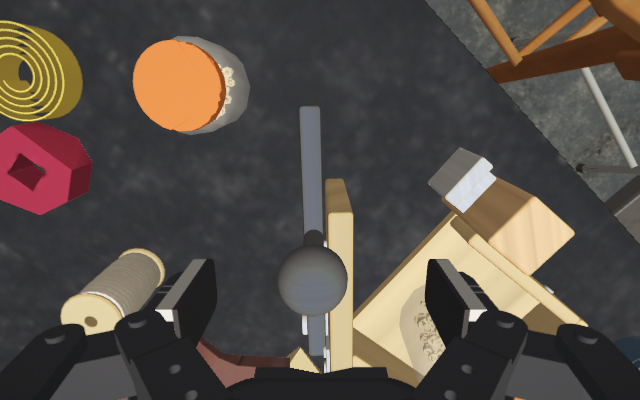

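>>> arm_command(
  deltas=[
    [-0.0015, -0.002, -0.002, 0],
    [-0.0015, -0.002, -0.002, 0],
  ],
)

```text
clock: 11.25
ee_pos: [0.4914, 0.1433, 0.105]
tool_rot: [-0.11, 0.994, 0.005, 0.008]
wrist_force: [0.4, 0.7, 0.5]
width: 1.002
```

>>> arm_command(
  deltas=[
    [0, 0, 0, 0],
    [0, 0, 0, 0],
    [0, 0, 0, 0],
    [0, 0, 0, 0],
    [0, 0, 0, 0],
    [0, 0, 0, 0],
  ],
  grip=-1,
)

```text
clock: 11.85
ee_pos: [0.4914, 0.1431, 0.1053]
tool_rot: [-0.11, 0.994, 0.005, 0.008]
wrist_force: [-0.8, -0.9, 4.2]
width: 0.294
```

```bash
python3 look.py w10
```

```text
11.85 [0.4914 0.1431 0.1053] tooly 102.65 [ 0.13  0.71 -0.71  1.98  0.72  0.7   0.77] [-0.8 -0.9  4.2] 0.29384706424455936
```

View pics/w10.png

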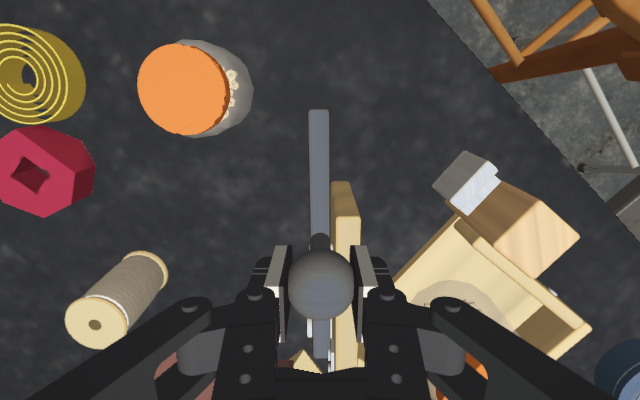

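```bash
python3 - <<'E'
from ov import *
p=[.5479,.252,1.116]
H=W(p,np.array([-.056,-.057,0]));k=np.array([.49105,.1434]);d=k-H[:2];print('hinge',H,'r',np.hypot(*d),'ang from knob',np.arctan2(d[1],d[0])-p[2]-np.arctan2(.090,-.013))
a=.69
for t in (.1,.2,.3,.4,.45,.5): print('lift',t,(knob(p,a,t)-knob(p,a,0)).round(4))
t=.45
for b in np.linspace(a,-.02,10): print('swing',b.round(3),(knob(p,b,t)-knob(p,a,t)).round(4),round(b-a,3))
for t in (.3,.2,.1,0): print('drop',t,(knob(p,0,t)-knob(p,0,.45)).round(4))
print(knob(p,0,0))
E
```

```text
hinge [0.57450634 0.17665345 0.        ] r 0.08983736284774765 ang from knob -5.592668984657822
lift 0.1 [0.0048 0.0012 0.0053]
lift 0.2 [0.0101 0.0024 0.01  ]
lift 0.3 [0.0159 0.0038 0.0142]
lift 0.4 [0.022  0.0053 0.0177]
lift 0.45 [0.0252 0.006  0.0192]
lift 0.5 [0.0285 0.0068 0.0206]
swing 0.69 [0. 0. 0.] 0.0
swing 0.611 [-0.002   0.0048  0.    ] -0.079
swing 0.532 [-0.0036  0.0097  0.    ] -0.158
swing 0.453 [-0.0048  0.0147  0.    ] -0.237
swing 0.374 [-0.0056  0.0198  0.    ] -0.316
swing 0.296 [-0.006   0.0249  0.    ] -0.394
swing 0.217 [-0.0061  0.0301  0.    ] -0.473
swing 0.138 [-0.0057  0.0352  0.    ] -0.552
swing 0.059 [-0.0049  0.0403  0.    ] -0.631
swing -0.02 [-0.0036  0.0453  0.    ] -0.71
drop 0.3 [-0.0086  0.0042 -0.0051]
drop 0.2 [-0.0139  0.0068 -0.0093]
drop 0.1 [-0.0188  0.0092 -0.014 ]
drop 0 [-0.0233  0.0114 -0.0192]
[0.48794416 0.20451003 0.097     ]
```

>>> arm_command(
  deltas=[
    [0.005, 0.001, 0.005, 0],
    [0.01, 0.002, 0.01, 0],
    [0.016, 0.004, 0.014, 0],
    [0.022, 0.005, 0.018, 0],
    [0.025, 0.006, 0.019, 0],
    [0.025, 0.006, 0.019, 0],
  ],
)

```text
clock: 12.5
ee_pos: [0.516, 0.1482, 0.1243]
tool_rot: [-0.11, 0.994, 0.004, 0.007]
wrist_force: [-3.7, -2.5, -2.2]
width: 0.291
```

```bash
python3 look.py w11; python3 - <<'E'
from ov import *
s=snapshot('scene');T=camT(s);u,v=map(int,proj(s,T,[.5,.15,.06]))
cv2.imwrite('pics/s11.png',cv2.resize(s['color'][v-50:v+50,u-60:u+60],None,fx=5,fy=5,interpolation=cv2.INTER_CUBIC))
E
```

```text
12.5 [0.516  0.1482 0.1243] tooly 102.59 [ 0.15  0.72 -0.74  1.89  0.68  0.78  0.82] [-3.7 -2.5 -2.2] 0.2906469342103722
```

View pics/w11.png

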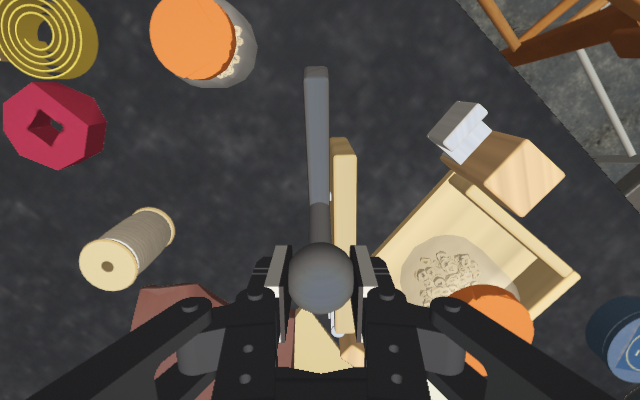

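View pics/s11.png

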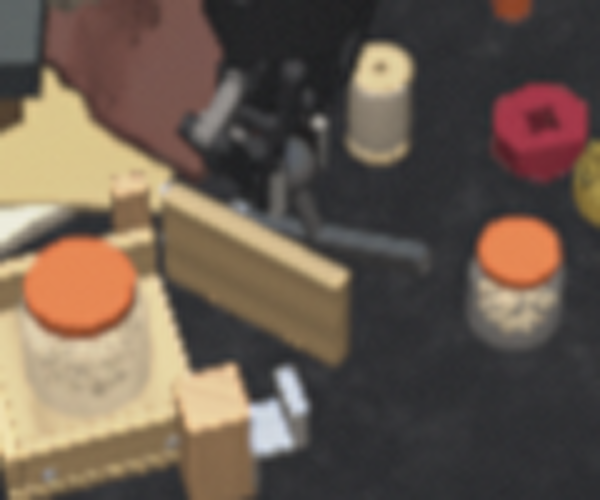

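>>> arm_command(
  deltas=[
    [-0.002, 0.005, 0, -0.08],
    [-0.0036, 0.01, 0, -0.16],
    [-0.005, 0.015, 0, -0.24],
    [-0.0055, 0.02, 0, -0.32],
    [-0.006, 0.025, 0, -0.395],
    [-0.006, 0.03, 0, -0.475],
    [-0.006, 0.03, 0, -0.475],
  ],
)

```text
clock: 13.3
ee_pos: [0.509, 0.1793, 0.124]
tool_rot: [0.126, 0.992, 0.003, 0.007]
wrist_force: [-3.9, -0.1, -3.3]
width: 0.292
```

```bash
python3 look.py w12; python3 - <<'E'
from ov import *
s,T=load('w12');p=[.5479,.252,1.116]
o=get_obs();k=o['ee_pos'][:2]
H=W(p,np.array([-.056,-.057,0]));d=k-H[:2]
for y in (.064,.061,.067): print(np.hypot(*d),np.hypot(y,.013),(np.arctan2(d[1],d[0])-p[2]-np.arctan2(y,-.013))%(2*np.pi))
cv2.imwrite('pics/ov12.png',overlay(s,T,p,.215,.45,s['color'].copy()))
E
```

```text
13.3 [0.509  0.1793 0.124 ] tooly 75.48 [ 0.    0.68 -0.6   1.89  0.57  0.73  0.39] [-3.9 -0.1 -3.3] 0.29187802766810694
0.06545916596472304 0.06530696746902279 0.21647499318395735
0.06545916596472304 0.062369864518050704 0.20690003414767255
0.06545916596472304 0.06824954212300623 0.22522505032315876
```

View pics/ov12.png

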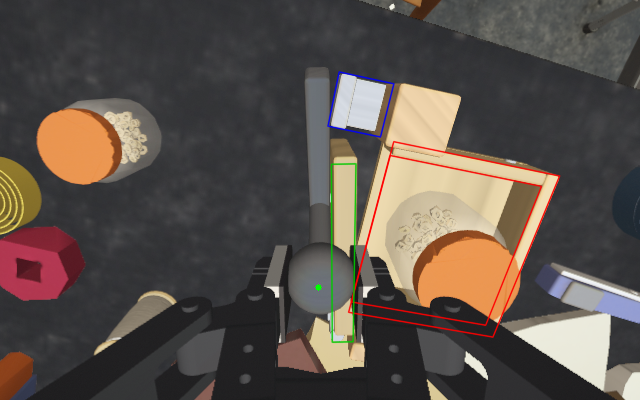

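>>> arm_command(
  deltas=[
    [0.0, 0.003, 0, -0.04],
    [0.0005, 0.006, 0, -0.09],
    [0.001, 0.009, 0, -0.14],
    [0.0015, 0.012, 0, -0.19],
    [0.002, 0.014, 0, -0.2],
    [0.002, 0.015, 0, -0.2],
    [0.002, 0.015, 0, -0.2],
  ],
)

```text
clock: 14.05
ee_pos: [0.5104, 0.1931, 0.1237]
tool_rot: [0.224, 0.975, 0.001, 0.007]
wrist_force: [-4.4, -2.4, -3.4]
width: 0.294
```

```bash
python3 look.py w13; python3 - <<'E'
from ov import *
s,T=load('w13');p=[.5479,.252,1.116]
o=get_obs();k=o['ee_pos'][:2]
H=W(p,np.array([-.056,-.057,0]));d=k-H[:2]
for y in (.064,): print(np.hypot(*d),np.hypot(y,.013),(np.arctan2(d[1],d[0])-p[2]-np.arctan2(y,-.013)))
cv2.imwrite('pics/ov13.png',overlay(s,T,p,0,.45,s['color'].copy()))
E
```

```text
14.05 [0.5104 0.1931 0.1237] tooly 64.11 [-0.06  0.68 -0.55  1.87  0.52  0.73  0.22] [-4.4 -2.4 -3.4] 0.29434153699425364
0.06610880871529107 0.06530696746902279 0.0029908640740379244
```

View pics/ov13.png

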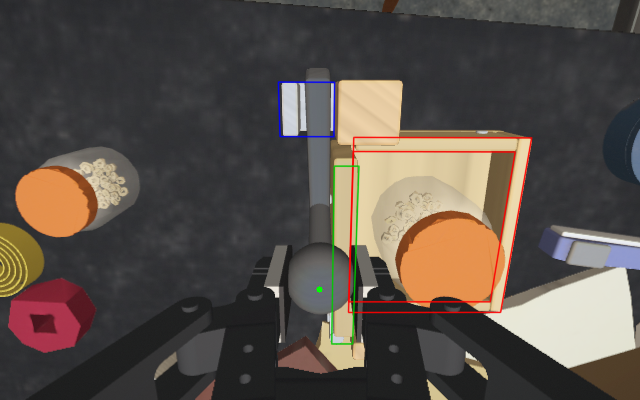

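>>> arm_command(
  deltas=[
    [0.001, 0.001, 0, 0],
    [-0.004, 0.004, -0.0025, 0],
    [-0.008, 0.006, -0.005, 0],
    [-0.013, 0.008, -0.0095, 0],
    [-0.018, 0.011, -0.014, 0],
    [-0.0225, 0.013, -0.0185, 0],
    [-0.023, 0.013, -0.0195, 0],
    [-0.023, 0.013, -0.0195, 0],
  ],
)

```text
clock: 14.9
ee_pos: [0.4879, 0.2053, 0.1056]
tool_rot: [0.225, 0.974, 0.001, 0.008]
wrist_force: [-6.0, -4.8, 5.3]
width: 0.289
```

```bash
python3 look.py w14; python3 - <<'E'
from ov import *
s,T=load('w14');p=[.5479,.252,1.116]
print(knob(p,0,0))
cv2.imwrite('pics/ov14.png',overlay(s,T,p,0,0,s['color'].copy()))
s=snapshot('scene');T=camT(s);u,v=map(int,proj(s,T,[.5,.2,.06]))
cv2.imwrite('pics/s14.png',cv2.resize(s['color'][v-50:v+50,u-60:u+60],None,fx=5,fy=5,interpolation=cv2.INTER_CUBIC))
E
```

```text
14.9 [0.4879 0.2053 0.1056] tooly 64.02 [-0.11  0.68 -0.52  1.93  0.55  0.66  0.14] [-6.  -4.8  5.3] 0.2890256274985266
[0.48794416 0.20451003 0.097     ]
```

View pics/ov14.png

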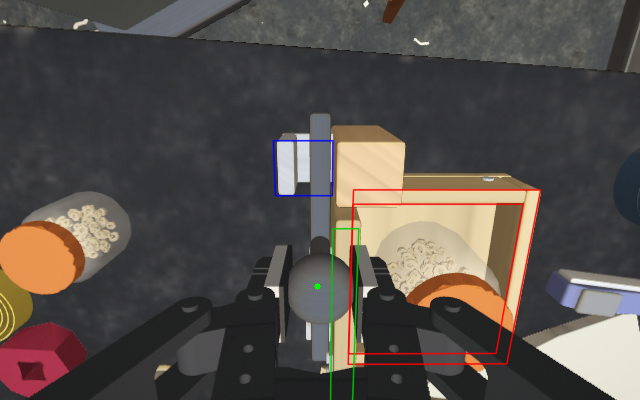

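View pics/s14.png

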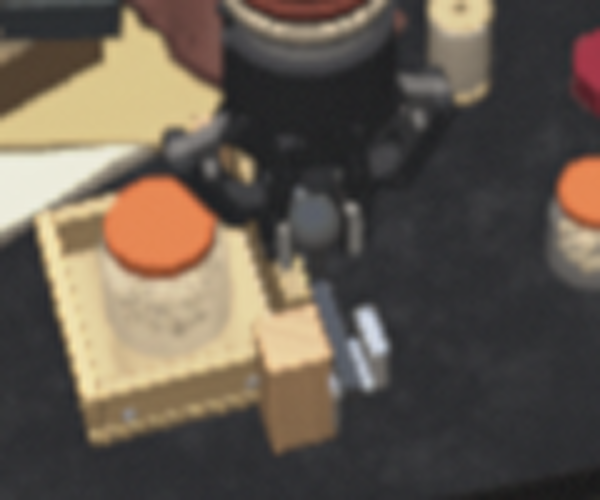

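>>> arm_command(
  deltas=[
    [0, 0, 0, 0],
    [0, 0, 0, 0],
    [0, 0, 0, 0],
    [0, 0, 0, 0],
  ],
  grip=0.0,
)

```text
clock: 15.4
ee_pos: [0.489, 0.2061, 0.1061]
tool_rot: [0.225, 0.974, 0.002, 0.008]
wrist_force: [0.2, -0.4, -0.7]
width: 0.501
```

>>> arm_command(
  deltas=[
    [0, 0, 0.01, 0],
    [0, 0, 0.03, 0],
    [0, 0, 0.07, 0],
    [0, 0, 0.11, 0],
    [0, 0, 0.15, 0],
    [0, 0, 0.16, 0],
  ],
)

```text
clock: 16.0
ee_pos: [0.4909, 0.2082, 0.2715]
tool_rot: [0.224, 0.974, 0.005, 0.012]
wrist_force: [0.2, 1.0, 0.3]
width: 0.509
```

```bash
python3 look.py w15; python3 - <<'E'
from ov import *
s,T=load('w15');p=[.5479,.252,1.116]
C=cloud(s,T);h=(C[...,2]>.085)&(C[...,2]<.12)&(np.hypot(C[...,0]-.488,C[...,1]-.2045)<.022);q=C[h]
f=least_squares(lambda c:np.linalg.norm(q-c,axis=1)-.014,[.488,.2045,.097],loss='soft_l1',f_scale=.001);print('knob',len(q),f.x,'expect',knob(p,0,0))
H=W(p,np.array([-.056,-.057,0]));d=f.x[:2]-H[:2];print('gate ang',np.arctan2(d[1],d[0])-p[2]-np.arctan2(.09,-.013))
pts=[]
for y in np.linspace(.06,.117,8):
    w=G(p,0,np.array([-.013,.035+y,.057]));u,v=proj(s,T,w);x=atd(s,T,u,v);print(y.round(3),x.round(4))
cv2.imwrite('pics/ov15.png',overlay(s,T,p,0,0,s['color'].copy()))
s=snapshot('scene');T=camT(s);u,v=map(int,proj(s,T,[.5,.2,.06]))
cv2.imwrite('pics/s15.png',cv2.resize(s['color'][v-50:v+50,u-60:u+60],None,fx=5,fy=5,interpolation=cv2.INTER_CUBIC))
E
```

```text
16.0 [0.4909 0.2082 0.2715] tooly 64.09 [ 0.    0.48 -0.67  1.75  0.36  1.01  0.32] [0.2 1.  0.3] 0.5087452238446393
knob 860 [0.48872315 0.20550936 0.09708245] expect [0.48794416 0.20451003 0.097     ]
gate ang -0.013147700767409898
0.06 [0.4759 0.2108 0.097 ]
0.068 [0.476  0.2103 0.0576]
0.076 [0.4688 0.2139 0.0574]
0.084 [0.4615 0.2175 0.0573]
0.093 [0.4542 0.221  0.0574]
0.101 [0.4469 0.2246 0.0573]
0.109 [0.4396 0.2282 0.0571]
0.117 [0.4322 0.2318 0.0577]
```

View pics/ov15.png

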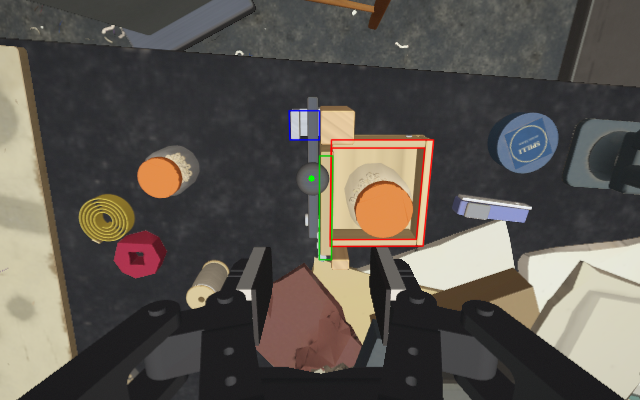

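View pics/s15.png

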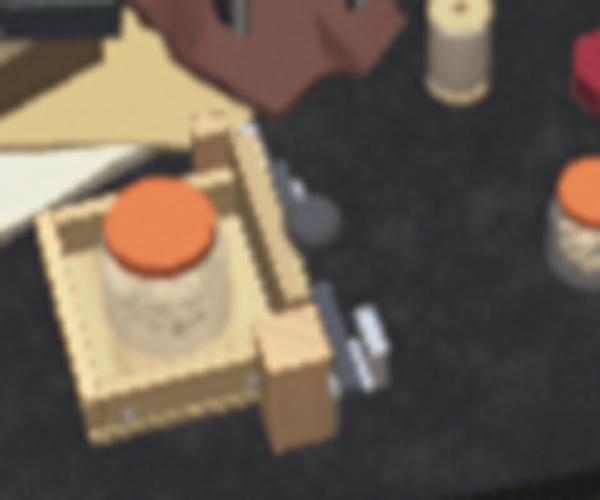

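Bar top is level at z = 57 mm along its length, so the latch is at about 0 and down in the notch. The gate is shut, the jar stands inside, and the robot is clear.

```bash
python3 -c "
from h import *
print(hand_in())"
```

```text
the job is handed in; nothing more can be done
None
```

The jar is upright in the crate, the gate is shut and latched, and I handed the job in at about 16 s of the 56 s allowed. I gripped the largest orange-lidded jar across the glass and lowered it until the force showed contact with the floor, then let go. I then gripped the ball knob, lifted the bar by about 0.45 rad, swung the gate shut, and lowered the bar into the notch before releasing it.

- **Jar:** measured right after release, before I shut the gate, its centre was at about (-2, -2) mm in the crate. The lid was at 80 mm, as it should be with the jar standing on the floor, and the tilt was about 0.02 rad. The last pictures show it still upright.
- **Latch and gate:** with the robot clear, the bar's top was level at 57 to 58 mm along its length, so the latch angle is about 0 and the bar is in the notch between the post and the lip. The knob was at 97 mm, and the gate angle came out at about -0.01 rad, which is shut to within measuring error.
- **Robot and bystanders:** the robot was well above everything, with no contact force. I did not re-measure the bystanders; those I could see in the last pictures looked where they were at the start, but the tape measure and glue bottle were not checked separately.

No check failed. The crate's fitted position differed by 1 to 3 mm between cameras, which is about the calibration error.

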